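# Isolate and tag out

### The arm

A 6-joint arm with a two-finger parallel gripper is mounted at the origin on a cart in front of the work surface, level with it; the furniture and walls round the work are solid. World frame = base frame: x ahead of the robot, y to its left, z up, the work surface at z = 0. Lengths are in m, angles in rad, forces in N, time in s.
With the tool pointing down it reaches from about 0.4 to 0.825 m from the base axis. Payload 7 kg.
Tool frame: the origin (TCP) lies at the very end of the fingers, on their centre line; the grasp point (between the pads) lies robot.grip_point_offset behind it (robot.grip_point_offset is the distance from the TCP to the grasp point, in m); z points along the fingers, y is the line along which they close (so a half turn about z gives the same grasp; the last joint's range is limited). The gripper opens to 88 mm and grips with 3 to 60 N. Pads are 19 mm wide; open, the fingers measure 130 mm over their backs; the gripper's body (78 mm by 193 mm) begins 47 mm behind the grasp point.
Start: joints at [1.575, 0.359, 0.012, 0, -1.224, -0.288], TCP at [0.189, 0.648, 0.227] pointing down, gripper open.
Joint ranges: [-3.07, 3.07], [-1.43, 2.12], [-1.02, 1.25], [-3.03, 1.67], [-3.05, -0], [-3.03, 3.03]. Speed limits (rad/s): [2.39, 2.39, 3.01, 3.14, 3.14, 3.14].

### API

Orientations are given as a unit quaternion [x, y, z, w].
In Python, from rig import readout, viewer, robot gives the robot as it stands.
- The arm moves only by the tool step_arm, never from a script. Its argument "commands" is a list that holds one entry, the list of rows, each a list of 5 numbers: the shift along the world's x, y, z in m, then the turn about the world's z in rad, then the opening, from 0 (shut) to 1 (fully open). A call has exactly 8 rows; each row shifts and turns the commanded pose from where the row before left it; what a row does not reach is not made up. A row lasts 1/10 s, in which the tool goes at most 50 mm and 8.59 degrees, less where a joint would pass 70% of its speed; a pose out of reach is approached as far as the arm can. A call with a gripper value outside its range is refused whole. The fingers move at their own pace and stop on an object; "force" is the grip in N (left out, the last holds). Time passes only in rows, so rows that do not move let the fingers close, or fill a call up. It gives the time, the measured TCP pose, the force, the opening and the grip force at its end, in the units of the state.
- readout.state(): the state, without advancing time (a new reading comes with each control period).
- viewer.get_image(name): name is "side" or "top" or "wrist"; returns a dict with "pixels" (420x560x3 uint8, red, green, blue), "vertical_fov" (degrees; the focal length in pixels is half the picture's height over the tangent of half this angle, whatever the lens; pixels are square), "cx", "cy" (the principal point, pixels), "world_from_camera" (4x4, takes a point from camera to world coordinates); the wrist camera has in their place "T_tool_cam" (4x4, takes a point from camera to tool coordinates, whose origin is the TCP and whose axes are the flange's). Camera axes: x right, y down, z forward; pixel columns grow to the right and rows downward; lengths in m; the calibration is good to about 2 mm. The wrist camera is an equidistant fisheye: a pixel r from the principal point sees the ray r / f radians off the axis. A picture is of the moment at which its call begins: read the wrist's pose just before it. There is no depth.
- robot.sign_off(): hands the job in; it is judged then, once.
The state is a dict: "t": time; "joint_positions": joint angles; "qd": joint speeds; "tau": joint torques, N m; "eef_pos": TCP position; "tcp_rot": TCP orientation; "wrist_force": force on the tool from outside, world axes, zero at the start; "ft_torque": the same for the moment, N m; "finger_gap": finger opening in m; "finger_force": force on a finger pad.
Only numpy, scipy, OpenCV 4.12 (cv2) and the standard library are available. Lean on these libraries where they do the work, as an engineer would, in place of code of your own. Each camera call takes 0.05 s, during which the arm holds its last target. There are 200 camera calls.

### The job

The machine on the red-handled isolator is going to be serviced: first swing the red handle right over from on to off, so that it leans back away from the hook's open end. Then hang the yellow lockout sign by its hand hole on the hook of that same isolator, hanging freely and still. Leave the blue-handled isolator switched on, and do not disturb the sanding block, oil can, masking tape or tape measure.

Things in the scene. Friction and masses are not known exactly. Their poses are not given: they have to be found in the camera images.
- red_isolator: red-handled isolator, fixed. Origin on the table under its centre; -x its front (hook opens that way), +x its back, z up. Grey base 120 (x) x 155 (y) x 12 mm. Switch housing 84 x 54 mm, top 62 mm high, centred at y -45 mm, green lens in front (on), red lens behind (off); handle hinge along y at x 0, y -45, z 74 mm, steel cheeks up to z 83. Hook at y +50 mm.
- blue_isolator: blue-handled isolator, fixed. Origin on the table under its centre; -x its front (hook opens that way), +x its back, z up. Grey base 120 (x) x 155 (y) x 12 mm. Switch housing 84 x 54 mm, top 62 mm high, centred at y -45 mm, green lens in front (on), red lens behind (off); handle hinge along y at x 0, y -45, z 74 mm, steel cheeks up to z 83. Hook at y +50 mm.
- red_handle (a joint): red handle, rad: 0 = on, leaning 0.7 forward (to its isolator's -x); 0.7 = upright; 1.4 = off, leaning 0.7 back (to +x). Swings in the plane y = -45 mm. Over-centre: let go 0.15 short of upright it falls back to on; 0.15 past upright it falls over to off within 1 s and stays. About 2 N at the knob moves it.
- blue_handle (a joint): blue handle, rad: 0 = on, leaning 0.7 forward (to its isolator's -x); 0.7 = upright; 1.4 = off, leaning 0.7 back (to +x). Swings in the plane y = -45 mm. Over-centre: let go 0.15 short of upright it falls back to on; 0.15 past upright it falls over to off within 1 s and stays. About 2 N at the knob moves it.
- red_knob (a point): centre of the thick round end (27 mm diameter) of the red handle, 87 mm from the hinge; the handle ends 13 mm beyond. 141 mm high in on and off, 161 mm when upright. Moves with the handle.
- red_hook (a point): red isolator's hook: top of its level arm, mid-length, at x 0, y 50, z 150 mm of the isolator; axes as the isolator's. Steel bar 8 mm thick: post at x +36 mm (no higher than the arm), arm runs forward to x -34 mm and turns up there to 162 mm high.
- blue_hook (a point): blue isolator's hook: top of its level arm, mid-length, at x 0, y 50, z 150 mm of the isolator; axes as the isolator's. Steel bar 8 mm thick: post at x +36 mm (no higher than the arm), arm runs forward to x -34 mm and turns up there to 162 mm high.
- lockout_sign: loose yellow plastic sign, 0.14 kg, standing on a black foot, front and back alike. Origin under its centre; x through its thickness, y along its width, z up. Foot 44 (x) x 90 (y) x 8 mm; plate 12 mm thick, 90 wide, 140 high overall, hand hole through it along x, 60 wide, from z 60 to 104, centred. Solid grip bar above it, z 104 to 140, to be gripped from above across its 12 mm.
- sign_catch (a point): on the sign: middle of the underside of the grip bar, 104 mm above the sign's origin; this is what rests on the hook arm; axes as the sign's
- sanding_block: brown cork sanding block, 64 x 108 x 31 mm, bystander; origin under its centre
- oil_can: grey oil can with a long upright spout, 64 mm across, 155 mm high, bystander; origin under its centre
- masking_tape: beige roll of masking tape lying flat, 100 mm across, 25 mm high, bystander; origin under its centre
- tape_measure: yellow and black tape measure, 37 x 69 x 63 mm, bystander; origin under its centre

How it is judged:
On the way, in this order (a step that is already met when the one before it is completed fails the run):
1. the red handle is over in its off position (value of joint red_handle above 1.25 rad), for 0.2 s.
2. the lockout sign hangs on the hook of the red isolator (distance between sign_catch and red_hook below 0.035 m and z of sign_catch in the frame of red_hook below 0.009 m and height (world z) of lockout_sign above 0.034 m and angle between lockout_sign's own z axis and vertical below 0.3 rad), for 0.2 s.
At the end, for the whole second after the job is handed in: Red handle above 1.25 rad, blue below 0.2. Sign hanging on the red isolator's hook: sign_catch within 35 mm of red_hook and at most 9 mm above it, sign's origin higher than 34 mm, upright within 0.3 rad, slower than 0.03 m/s (all of step 2 and value of joint red_handle above 1.25 rad and value of joint blue_handle below 0.2 rad and linear speed of lockout_sign below 0.03 m/s); the robot touches nothing.
It fails at once if the blue handle is moved away from on (value of joint blue_handle above 0.3 rad).
It fails at once if the sanding block is shifted by more than 30 mm (distance of sanding_block from where it was at the start of the episode above 0.03 m).
It fails at once if the oil can is shifted by more than 30 mm (distance of oil_can from where it was at the start of the episode above 0.03 m).
It fails at once if the masking tape is shifted by more than 30 mm (distance of masking_tape from where it was at the start of the episode above 0.03 m).
It fails at once if the tape measure is shifted by more than 30 mm (distance of tape_measure from where it was at the start of the episode above 0.03 m).
It also fails if it takes over 58 s, if anything falls off the work surface, if the arm or the gripper's body presses on something with over 40 N, if the wrist force passes 120 N, or if a joint passes its speed limit or range.

## Working session

There is one attempt and no reset: what is moved stays moved. The work goes in short steps, Python scripts to look and compute and a tool call to move; the robot and the scene stay as the last step left them, time stands still between calls to the robot, and variables do not carry over. Pictures are saved under pics/ and viewed, at most 10 in all, crops included, and the job is handed in when it is done.

Besides the shell and the picture viewer there is one more tool, called after "Call:" as name(argument=value, ...) on one line, values as JSON. step_arm: Moves the arm, as the interface text tells. Its arguments: {"type":"object","properties":{"commands":{"type":"array","items":{"type":"array","items":{"type":"array","items":{"type":"number"}}}},"force":{"type":"number"}},"required":["commands"]}

```bash
mkdir -p pics; cat > h.py <<'E'
import numpy as np, cv2, pickle
from rig import readout, viewer, robot
def snap(n,fn):
    s=readout.state(); im=viewer.get_image(n); im['state']=s
    cv2.imwrite(f'pics/{fn}.png',im['pixels'][:,:,::-1]); pickle.dump(im,open(f'pics/{fn}.pkl','wb')); return im
E
python3 - <<'E'
from h import *
for n in('side','top','wrist'):
    im=snap(n,n+'0'); print(n,{k:v for k,v in im.items() if k not in('pixels','state')})
print(readout.state(), robot.grip_point_offset)
E
```

```text
side {'vertical_fov': 50.51733869318634, 'cx': 278.0571685077678, 'cy': 201.80715157887317, 'world_from_camera': array([[ 0.84649318, -0.2403877 ,  0.47504005, -0.07388698],
       [-0.53203118, -0.34875576,  0.7715648 , -1.00685615],
       [-0.01980174, -0.90586046, -0.42311312,  0.62618526],
       [ 0.        ,  0.        ,  0.        ,  1.        ]])}
top {'vertical_fov': 45.19081137377658, 'cx': 291.2232339393592, 'cy': 214.6437559937186, 'world_from_camera': array([[-0.02685004, -0.98322376,  0.18041648,  0.19060639],
       [-0.9996161 ,  0.02517442, -0.01157122, -0.05007813],
       [ 0.00683522, -0.18065791, -0.98352224,  1.85978633],
       [ 0.        ,  0.        ,  0.        ,  1.        ]])}
wrist {'vertical_fov': 65.70646984690485, 'cx': 277.25685774481065, 'cy': 206.53372197883766, 'T_tool_cam': array([[-2.19121679e-05, -9.60113601e-01, -2.79610215e-01,
         7.46037338e-02],
       [ 9.99999790e-01,  1.60106863e-04, -6.28134920e-04,
         1.99932217e-04],
       [ 6.47848394e-04, -2.79610170e-01,  9.60113396e-01,
        -1.57900655e-01],
       [ 0.00000000e+00,  0.00000000e+00,  0.00000000e+00,
         1.00000000e+00]])}
{'t': 0.15, 'joint_positions': array([ 1.57505481e+00,  3.59248170e-01,  1.12882646e-02, -2.20791136e-04,
       -1.22408480e+00, -2.88097595e-01]), 'qd': array([1.08516882e-03, 6.43071409e-05, 2.02852939e-03, 1.73906008e-03,
       3.00451196e-05, 5.53872914e-05]), 'tau': array([-1.29166165e-03, -5.83278465e+01,  2.93290615e+01,  7.00125620e+00,
        8.77054496e-03, -1.06383527e-04]), 'eef_pos': array([0.18896523, 0.6476456 , 0.22583555]), 'tcp_rot': array([ 9.89940797e-01, -1.41480805e-01, -1.17779423e-05,  6.32651404e-04]), 'wrist_force': array([-0.24995296,  0.48899837, -0.61844469]), 'ft_torque': array([-0.00859744,  0.00354596, -0.02748789]), 'finger_force': 0.0, 'finger_gap': 0.08721941861804024} 0.0188
```

View pics/side0.png

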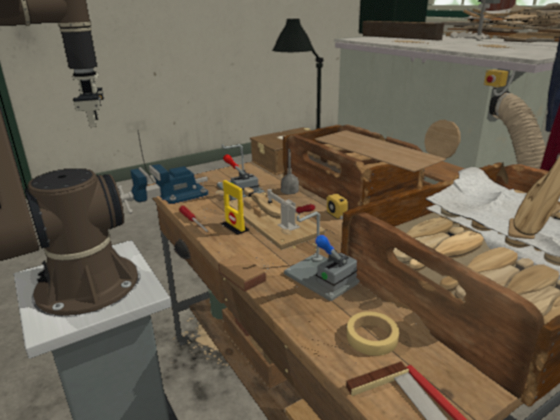

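View pics/top0.png

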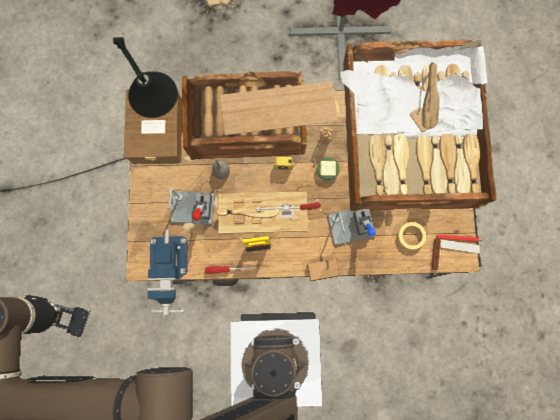

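The side view shows the red isolator near (238,170), the sign at (233,205) and the blue isolator at (325,270). In the top view they are at (192,207), (256,242) and (352,225). I'll enlarge these areas.

```bash
python3 - <<'E'
import cv2
a=cv2.imread('pics/top0.png')[180:270,155:275]; cv2.imwrite('pics/ct.png',cv2.resize(a,None,fx=6.5,fy=6.5,interpolation=cv2.INTER_CUBIC))
a=cv2.imread('pics/side0.png')[140:240,190:320]; cv2.imwrite('pics/cs.png',cv2.resize(a,None,fx=6,fy=6,interpolation=cv2.INTER_CUBIC))
E
```

```text
(no output)
```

View pics/ct.png

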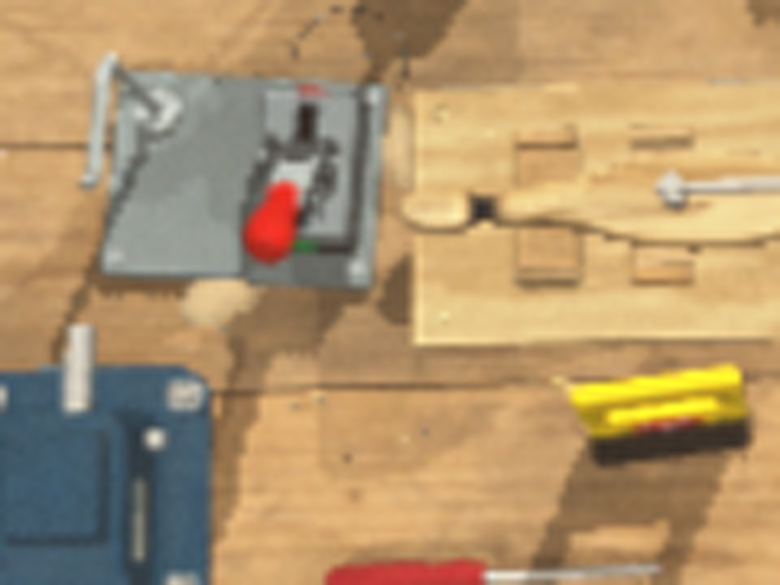

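View pics/cs.png

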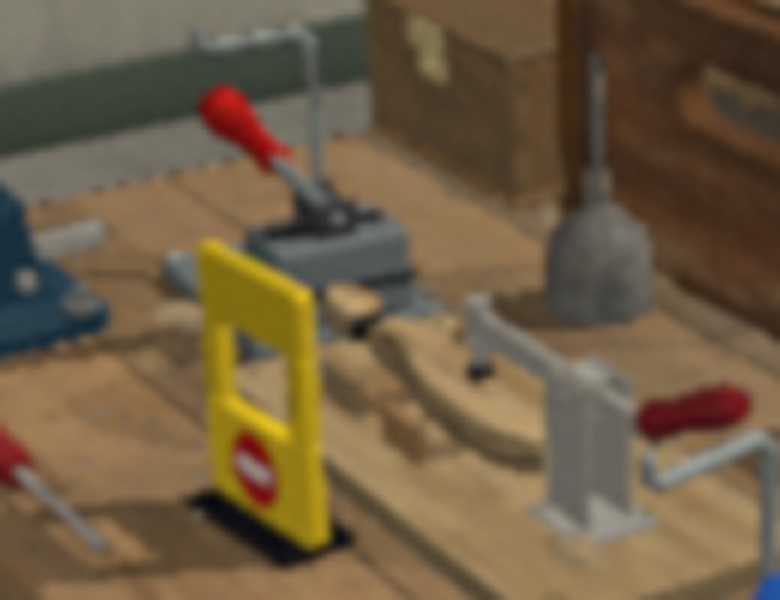

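In the top crop: hook arm from (108,62) to (90,182), knob (268,232), and grip-bar ends (576,398) and (742,378). In the side crop: arm from (303,32) to (205,42), knob (226,108), and grip-bar ends (207,245) and (309,295). The sign's hole faces the isolator direction, and the hook opens toward the robot (-x).

```bash
cat >> h.py <<'E'
def ray(im,p):
    f=210/np.tan(np.radians(im['vertical_fov'])/2)
    v=np.array([p[0]-im['cx'],p[1]-im['cy']])
    if 'T_tool_cam' in im:
        from scipy.spatial.transform import Rotation as R
        r=np.linalg.norm(v);th=r/f
        d=np.r_[v/r*np.sin(th),np.cos(th)]
        T=np.eye(4);T[:3,:3]=R.from_quat(im['state']['tcp_rot']).as_matrix();T[:3,3]=im['state']['eef_pos'];T=T@im['T_tool_cam']
    else:
        d=np.r_[v/f,1];T=im['world_from_camera']
    d=T[:3,:3]@d
    return T[:3,3],d/np.linalg.norm(d)
def tri(*rs):
    A=0;b=0
    for o,d in rs:
        P=np.eye(3)-np.outer(d,d);A=A+P;b=b+P@o
    x=np.linalg.solve(A,b);return x,max(np.linalg.norm((np.eye(3)-np.outer(d,d))@(x-o)) for o,d in rs)
def atz(r,z):
    o,d=r;return o+d*(z-o[2])/d[2]
def ld(n):return pickle.load(open(f'pics/{n}.pkl','rb'))
def un(p,s,o):return [(p[0]+.5)/s-.5+o[0],(p[1]+.5)/s-.5+o[1]]
E
python3 - <<'E'
from h import *
np.set_printoptions(precision=4,suppress=True)
T=ld('top0');S=ld('side0')
t=lambda *p:ray(T,un(p,6.5,(155,180)));s=lambda *p:ray(S,un(p,6,(190,140)))
for n,a,b,z in [('hookback',(108,62),(303,32),.15),('hooktip',(90,182),(205,42),.158),('knob',(268,232),(226,108),.141),('signL',(576,398),(207,245),.14),('signR',(742,378),(309,295),.14)]:
    print(n,*tri(t(*a),s(*b)),atz(t(*a),z),atz(s(*b),z))
for p in [(103,272),(370,287),(382,85)]: print(atz(t(*p),.012))
E
```

```text
hookback [0.606  0.3446 0.1467] 0.00021357609431968343 [0.605 0.344 0.15 ] [0.6016 0.3354 0.15  ]
hooktip [0.5427 0.3512 0.1504] 0.0030862951548915373 [0.5382 0.3506 0.158 ] [0.5359 0.3291 0.158 ]
knob [0.5125 0.2589 0.1432] 0.0008520272971799194 [0.5121 0.2596 0.141 ] [0.5161 0.2645 0.141 ]
signL [0.4209 0.0964 0.1384] 0.0017168862759479482 [0.4191 0.0969 0.14  ] [0.421  0.0925 0.14  ]
signR [0.4295 0.0081 0.1411] 0.002362339934224671 [0.4275 0.0091 0.14  ] [0.4331 0.0101 0.14  ]
[0.5155 0.3766 0.012 ]
[0.5029 0.2245 0.012 ]
[0.6208 0.2178 0.012 ]
```

Call:
step_arm(commands=[[[0, 0, 0.045, 0, 0], [0, 0, 0.045, 0, 0], [0.025, -0.035, 0, 0.1, 0], [0.025, -0.035, 0, 0.108, 0], [0.025, -0.035, 0, 0, 0], [0.025, -0.035, 0, 0, 0], [0.025, -0.035, 0, 0, 0], [0.025, -0.035, 0, 0, 0]]], force=20)

```text
t: 0.95
eef_pos: [0.3396, 0.4363, 0.3165]
tcp_rot: [0.999, -0.038, -0.0, 0.0]
wrist_force: [1.1, -0.3, -0.2]
finger_gap: 0.0291
finger_force: 0.0
```

Call:
step_arm(commands=[[[0.025, -0.035, 0, 0, 0], [0.025, -0.035, 0, 0, 0], [0.025, -0.035, 0, 0, 0], [0.025, -0.035, 0, 0, 0], [0.01, -0.035, 0, 0, 0], [0, 0, 0, 0, 0], [0, 0, 0, 0, 0], [0, 0, 0, 0, 0]]])

```text
t: 1.75
eef_pos: [0.4489, 0.2634, 0.3165]
tcp_rot: [0.999, -0.038, -0.0, -0.0]
wrist_force: [0.4, -0.3, 0.1]
finger_gap: 0.0002
finger_force: 0.0
```

```bash
python3 - <<'E'
from h import *
s=snap('wrist','w1')['state'];print(s['t'],s['eef_pos'],s['tcp_rot'],s['joint_positions'])
cv2.imwrite('pics/w1b.png',cv2.resize(cv2.imread('pics/w1.png'),None,fx=1.42,fy=1.42,interpolation=cv2.INTER_CUBIC))
E
```

```text
1.75 [0.44885511 0.26339128 0.3164612 ] [ 9.99284862e-01 -3.78121403e-02 -6.59527946e-05 -3.90305774e-05] [ 9.07983521e-01  5.36804017e-02 -1.74794746e-01 -1.56716160e-04
 -1.34233505e+00  5.87205986e-01]
```

View pics/w1b.png

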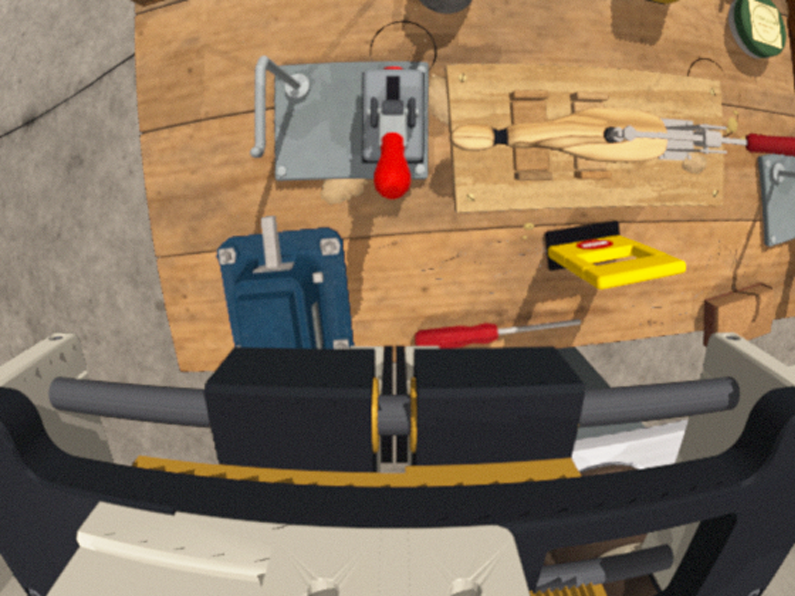

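The wrist view shows the hook arm from (262,64) to tip (258,152), the knob at (392,183), and sign bar ends near (600,281) and (684,266). The vise is at (285,285), and the red base corners are at (279,178) and (424,178).

```bash
python3 - <<'E'
from h import *
np.set_printoptions(precision=4,suppress=True)
T=ld('top0');S=ld('side0');W=ld('w1')
t=lambda *p:ray(T,un(p,6.5,(155,180)));s=lambda *p:ray(S,un(p,6,(190,140)));w=lambda *p:ray(W,un(p,1.42,(0,0)))
for n,a,b,c,z in [('hookback',(108,62),(303,32),(262,64),.15),('hooktip',(90,182),(205,42),(258,152),.16),('knob',(268,232),(226,108),(392,183),.141),('signL',(576,398),(207,245),(600,281),.14),('signR',(742,378),(309,295),(684,266),.14)]:
    print(n,*tri(t(*a),s(*b),w(*c)),*tri(s(*b),w(*c)),atz(w(*c),z))
for p in [(279,178),(424,178),(429,64)]: print('base',atz(w(*p),.012))
# vise points: top-view crop vs wrist : back right bolt
print('vise',*tri(t(185,393),w(330,243)),*tri(t(80,330),w(267,222)))
E
```

```text
hookback [0.6061 0.3455 0.1465] 0.000950417810650034 [0.6065 0.3463 0.1461] 0.0005443296587902517 [0.605  0.3455 0.15  ]
hooktip [0.5421 0.3521 0.1504] 0.003909674601388906 [0.5434 0.3521 0.1506] 0.0028013283393792236 [0.5404 0.3507 0.16  ]
knob [0.5112 0.2593 0.1435] 0.0026710758513820996 [0.511  0.2594 0.1435] 0.002440698951732842 [0.5087 0.2604 0.141 ]
signL [0.4219 0.0975 0.1369] 0.002437753688707395 [0.4235 0.0985 0.1374] 0.00019374150135010676 [0.4241 0.0998 0.14  ]
signR [0.4307 0.011  0.1377] 0.0033946041240473955 [0.433  0.014  0.1384] 0.0017856983016133576 [0.4319 0.0159 0.14  ]
base [0.5191 0.3749 0.012 ]
base [0.5058 0.2294 0.012 ]
base [0.6211 0.216  0.012 ]
vise [0.4459 0.3308 0.003 ] 0.00018052332519505907 [0.4781 0.3835 0.0402] 0.0010801149624674233
```

Call:
step_arm(commands=[[[0.005, -0.001, -0.045, 0, 0], [0.005, -0.001, -0.045, 0, 0], [0, 0, -0.045, 0, 0], [0, 0, -0.03, 0, 0], [0, 0, -0.02, 0, 0], [0, 0, 0, 0, 0], [0.01, -0.001, 0, 0, 0], [0.01, -0.001, 0, 0, 0]]])

```text
t: 2.6
eef_pos: [0.4804, 0.2603, 0.1332]
tcp_rot: [0.999, -0.037, 0.001, -0.001]
wrist_force: [0.9, 0.6, 0.1]
finger_gap: 0.0007
finger_force: 0.0
```

Call:
step_arm(commands=[[[0.01, -0.001, 0, 0, 0], [0.012, -0.001, 0, 0, 0], [0.012, -0.001, 0, 0, 0], [0.012, -0.001, 0, 0, 0], [0.012, -0.001, 0, 0, 0], [0.012, -0.001, 0, 0, 0], [0.012, -0.001, 0, 0, 0], [0.012, -0.001, 0, 0, 0]]])

```text
t: 3.4
eef_pos: [0.5741, 0.2507, 0.1314]
tcp_rot: [0.999, -0.038, -0.0, 0.0]
wrist_force: [0.5, -0.1, 0.3]
finger_gap: 0.0005
finger_force: 0.0
```

Call:
step_arm(commands=[[[0.012, -0.001, 0, 0, 0], [0.01, -0.001, 0, 0, 0], [0, 0, 0, 0, 0], [-0.03, 0, 0.01, 0, 0], [-0.04, 0, 0.03, 0, 0], [-0.03, -0.02, 0.04, 0, 0], [0, 0, 0.04, 0, 0], [0, 0, 0.04, 0, 0]]])

```text
t: 4.2
eef_pos: [0.4965, 0.2299, 0.2911]
tcp_rot: [0.999, -0.037, 0.0, -0.0]
wrist_force: [1.0, 1.0, 0.8]
finger_gap: 0.0005
finger_force: 0.0
```

Call:
step_arm(commands=[[[-0.01, -0.02, 0.01, -0.14, 1], [-0.01, -0.02, 0, -0.14, 1], [-0.01, -0.02, 0, -0.14, 1], [-0.01, -0.02, 0, -0.14, 1], [-0.01, -0.02, 0, -0.14, 1], [-0.01, -0.02, 0, -0.14, 1], [-0.01, -0.02, 0, -0.14, 1], [0, -0.02, 0, -0.14, 1]]])

```text
t: 5.0
eef_pos: [0.4265, 0.0696, 0.2993]
tcp_rot: [0.825, -0.565, 0.0, -0.001]
wrist_force: [0.8, -0.3, -0.0]
finger_gap: 0.0591
finger_force: 0.0
```

Call:
step_arm(commands=[[[0, -0.01, 0, -0.14, 1], [0, 0, 0, -0.135, 1], [0, 0, 0, 0, 1], [0, 0, 0, 0, 1], [0, 0, 0, 0, 1], [0, 0, 0, 0, 1], [0, 0, 0, 0, 1], [0, 0, 0, 0, 1]]])

```text
t: 5.8
eef_pos: [0.4272, 0.0605, 0.2986]
tcp_rot: [0.742, -0.671, -0.0, 0.0]
wrist_force: [-1.1, -0.2, -0.3]
finger_gap: 0.0879
finger_force: 0.0
```

```bash
python3 - <<'E'
from h import *
s=snap('wrist','w2')['state'];print(s['t'],s['eef_pos'],s['tcp_rot'],s['joint_positions'])
snap('side','s2')
w=cv2.imread('pics/w2.png');a=cv2.resize(cv2.imread('pics/s2.png')[140:240,190:320],(400,308),interpolation=cv2.INTER_CUBIC)
w=cv2.resize(w,(800,600),interpolation=cv2.INTER_CUBIC); 
w[600-231:,:300]=cv2.resize(a,(300,231)); cv2.imwrite('pics/w2b.png',w)
E
```

```text
5.8 [0.42716254 0.0605463  0.29864349] [ 7.41874823e-01 -6.70538397e-01 -2.35504583e-05  6.07742320e-05] [ 6.01475069e-01 -1.01792606e-01 -3.64953362e-01 -1.82101082e-05
 -1.30776473e+00 -5.00542560e-01]
```

View pics/w2b.png

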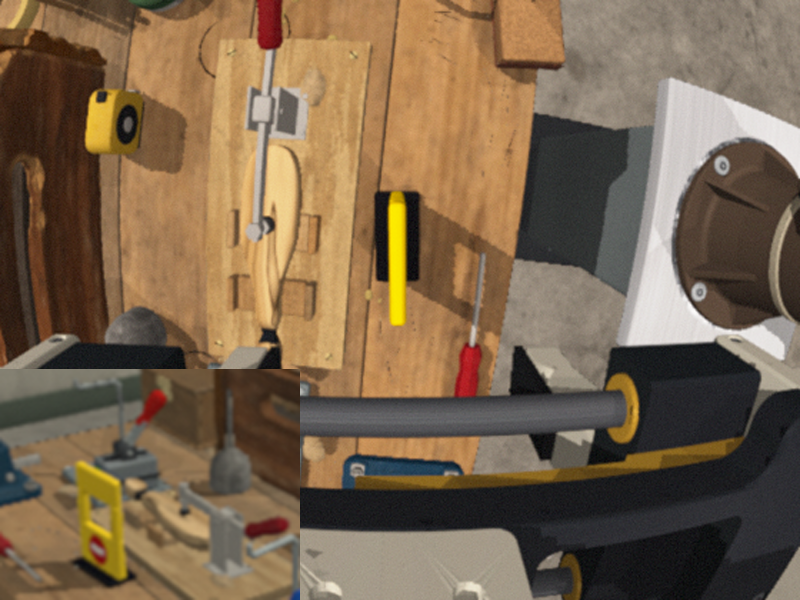

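The inset shows the red handle over in off. In the wrist view the sign's top bar runs straight along column 397, from about (397,203) to (397,325), so it is aligned with the tool.

```bash
python3 - <<'E'
from h import *
np.set_printoptions(precision=4,suppress=True)
W=ld('w2');S=ld('side0');T=ld('top0')
t=lambda *p:ray(T,un(p,6.5,(155,180)));s=lambda *p:ray(S,un(p,6,(190,140)));w=lambda *p:ray(W,un(p,800/560,(0,0)))
for a,b,c in [((397,325),(207,245),(576,398)),((397,203),(309,295),(742,378))]:
    print(atz(w(*a),.14),*tri(w(*a),s(*b)),*tri(w(*a),s(*b),t(*c)))
from scipy.spatial.transform import Rotation as R
m=R.from_quat(W['state']['tcp_rot']).as_matrix();print(m[:,1],np.arctan2(m[1,1],m[0,1]))
E
```

```text
[0.4218 0.0997 0.14  ] [0.4229 0.0999 0.1373] 0.0013711891072281184 [0.4214 0.0981 0.1383] 0.002359514080583626
[0.4307 0.0124 0.14  ] [0.4321 0.0117 0.1397] 0.0015851342796787131 [0.4303 0.0102 0.1402] 0.003028185305222711
[-0.9949 -0.1008  0.0001] -3.0406648835980965
```

Call:
step_arm(commands=[[[-0.001, -0.005, -0.04, 0, 1], [0, 0, -0.04, 0, 1], [0, 0, -0.04, 0, 1], [0, 0, -0.03, 0, 1], [0, 0, -0.02, 0, 1], [0, 0, -0.011, 0, 1], [0, 0, 0, 0, 1], [0, 0, 0, 0, 0.3]]], force=25)

```text
t: 6.7
eef_pos: [0.4268, 0.0557, 0.1185]
tcp_rot: [0.742, -0.671, 0.0, -0.0]
wrist_force: [1.1, -0.2, 0.4]
finger_gap: 0.0836
finger_force: 0.0
```

Call:
step_arm(commands=[[[0, 0, 0, 0, 0], [0, 0, 0, 0, 0], [0, 0, 0, 0, 0], [0, 0, 0, 0, 0], [0, 0, 0, 0, 0], [0, 0, 0, 0, 0], [0, 0, 0, 0, 0], [0, 0, 0, 0, 0]]])

```text
t: 7.5
eef_pos: [0.4261, 0.0554, 0.1177]
tcp_rot: [0.742, -0.671, -0.0, 0.0]
wrist_force: [-0.3, 0.7, 0.7]
finger_gap: 0.0213
finger_force: 0.0
```

Call:
step_arm(commands=[[[0, 0, 0, 0, 0], [0, 0, 0, 0, 0], [0, 0, 0, 0, 0], [0, 0, 0, 0, 0], [0, 0, 0, 0, 0], [0, 0, 0.01, 0, 0], [0, 0, 0.02, 0, 0], [0, 0, 0.02, 0, 0]]])

```text
t: 8.3
eef_pos: [0.4259, 0.0552, 0.1687]
tcp_rot: [0.742, -0.671, -0.0, 0.0]
wrist_force: [0.9, 0.4, -1.5]
finger_gap: 0.0116
finger_force: 25.0
```

Call:
step_arm(commands=[[[0, 0, 0.03, 0, 0], [0, 0, 0.04, 0, 0], [0, 0, 0.04, 0, 0], [0, 0.02, 0.04, -0.03, 0], [0.01, 0.03, 0, -0.04, 0], [0.01, 0.03, 0, -0.04, 0], [0.01, 0.03, 0, -0.04, 0], [0.01, 0.03, 0, -0.04, 0]]])

```text
t: 9.1
eef_pos: [0.4661, 0.1964, 0.3186]
tcp_rot: [-0.674, 0.739, 0.0, 0.0]
wrist_force: [1.1, 0.1, -1.3]
finger_gap: 0.0119
finger_force: 25.0
```

Call:
step_arm(commands=[[[0.01, 0.035, 0, 0, 0], [0.01, 0.035, 0, 0, 0], [0.01, 0.035, 0, 0, 0], [0.007, 0.03, 0, 0, 0], [0.006, 0.02, 0, 0, 0], [0, 0, 0, 0, 0], [0, 0, 0, 0, 0], [0, 0, 0, 0, 0]]])

```text
t: 9.9
eef_pos: [0.5089, 0.3497, 0.3181]
tcp_rot: [-0.674, 0.738, -0.0, -0.0]
wrist_force: [0.6, 0.1, -1.5]
finger_gap: 0.0119
finger_force: 25.0
```

```bash
python3 - <<'E'
from h import *
s=snap('wrist','w3')['state'];print(s['t'],s['eef_pos'],s['tcp_rot'],s['joint_positions'])
cv2.imwrite('pics/w3b.png',cv2.resize(cv2.imread('pics/w3.png'),(800,600),interpolation=cv2.INTER_CUBIC))
E
```

```text
9.9 [0.5089386  0.34972072 0.31814662] [-6.74491155e-01  7.38282928e-01 -3.99490932e-06 -1.21258673e-07] [ 9.17884070e-01  2.21382654e-01  2.70388556e-02  7.97134462e-06
 -1.37645418e+00 -1.00813142e+00]
```

View pics/w3b.png

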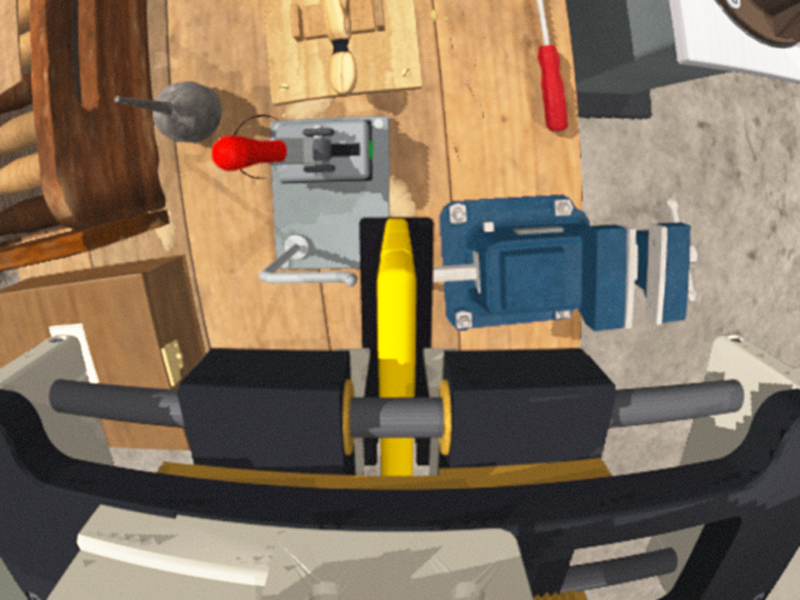

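The sign is held upright in front of the hook. The hook arm runs from (268,276) to the tip at (351,279), and the red handle leans back.

```bash
python3 - <<'E'
from h import *
np.set_printoptions(precision=4,suppress=True)
W=ld('w3');w=lambda *p:ray(W,un(p,800/560,(0,0)));S=ld('side0');T=ld('top0');V=ld('w1')
t=lambda *p:ray(T,un(p,6.5,(155,180)));s=lambda *p:ray(S,un(p,6,(190,140)));v=lambda *p:ray(V,un(p,1.42,(0,0)))
print(atz(w(268,276),.148),*tri(t(108,62),s(303,32),v(262,64),w(268,276)))
print(atz(w(351,279),.16),*tri(t(90,182),s(205,40),v(258,152),w(351,279)))
for p in [(276,125),(388,120)]: print('base',atz(w(*p),.012))
E
```

```text
[0.6039 0.3465 0.148 ] [0.6058 0.346  0.1462] 0.001548784119244982
[0.5403 0.3517 0.16  ] [0.5419 0.3524 0.1515] 0.004342429685280049
base [0.6176 0.2218 0.012 ]
base [0.5056 0.2307 0.012 ]
```

Call:
step_arm(commands=[[[0, 0.002, -0.03, 0, 0], [0, 0.002, -0.04, 0, 0], [0, 0, -0.035, 0, 0], [0, 0, -0.02, 0, 0], [0, 0, -0.007, 0, 0], [0, 0, 0, 0, 0], [0, 0, 0, 0, 0], [0, 0, 0, 0, 0]]])

```text
t: 10.75
eef_pos: [0.5099, 0.3549, 0.1876]
tcp_rot: [-0.675, 0.738, 0.0, 0.001]
wrist_force: [0.2, 0.4, -1.0]
finger_gap: 0.0118
finger_force: 25.0
```

```bash
python3 - <<'E'
from h import *
s=snap('wrist','w4')['state'];print(s['t'],s['eef_pos'])
snap('side','s4')
w=cv2.resize(cv2.imread('pics/w4.png'),(400,300));a=cv2.resize(cv2.imread('pics/s4.png')[130:205,190:290],(800,600),interpolation=cv2.INTER_CUBIC)
a[300:,:400]=w; cv2.imwrite('pics/w4b.png',a)
E
```

```text
10.75 [0.50985044 0.35494067 0.18756266]
```

View pics/w4b.png

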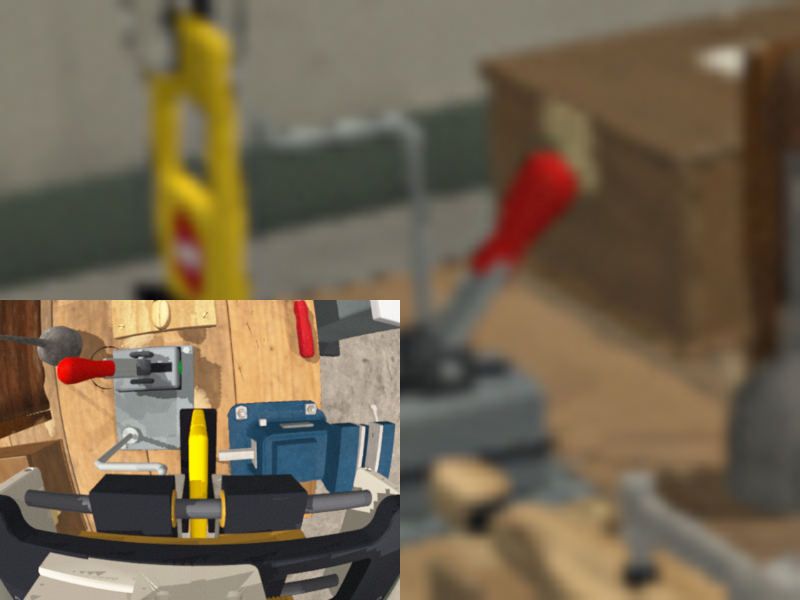

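The hook tip at (255,135) is level with the hole, which spans rows 95–180, and the handle is off. I'm threading the sign on now.

Call:
step_arm(commands=[[[0.008, -0.001, 0, 0, 0], [0.008, -0.001, 0, 0, 0], [0.008, 0, 0, 0, 0], [0.008, -0.001, 0, 0, 0], [0.008, -0.001, 0, 0, 0], [0.008, -0.001, 0, 0, 0], [0.008, 0, 0, 0, 0], [0.008, -0.001, 0, 0, 0]]])

```text
t: 11.65
eef_pos: [0.5739, 0.3483, 0.1856]
tcp_rot: [-0.675, 0.738, -0.0, -0.0]
wrist_force: [0.8, 0.3, -1.7]
finger_gap: 0.0119
finger_force: 25.0
```

Call:
step_arm(commands=[[[0, 0, 0, 0, 0], [0, 0, -0.005, 0, 0], [0, 0, -0.005, 0, 0], [0, 0, -0.004, 0, 0], [0, 0, -0.003, 0, 0], [0, 0, -0.002, 0, 0], [0, 0, 0, 0, 0], [0, 0, 0, 0, 0]]])

```text
t: 12.45
eef_pos: [0.5732, 0.3485, 0.1668]
tcp_rot: [-0.675, 0.738, -0.0, 0.0]
wrist_force: [0.1, -0.1, -1.3]
finger_gap: 0.0119
finger_force: 25.0
```

```bash
python3 - <<'E'
from h import *
s=snap('side','s5')['state'];print(s['t'],s['eef_pos'],s['wrist_force'])
cv2.imwrite('pics/s5b.png',cv2.resize(cv2.imread('pics/s5.png')[120:195,190:290],(800,600),interpolation=cv2.INTER_CUBIC))
E
```

```text
12.45 [0.57318289 0.34849872 0.1668175 ] [ 0.13181378 -0.07051726 -1.33705349]
```

View pics/s5b.png

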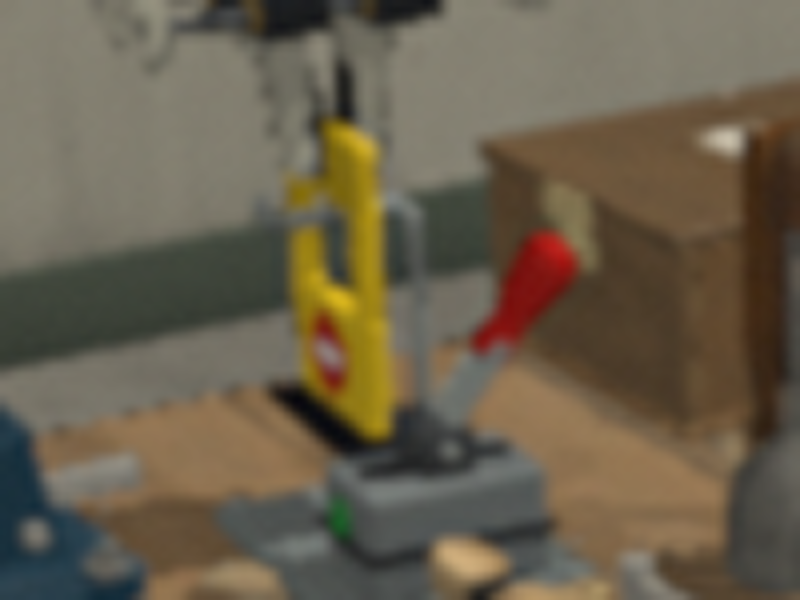

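The hook arm passes through the hole right under the grip bar, around (320,215). I'm lowering until it makes contact.

Call:
step_arm(commands=[[[0, 0, -0.001, 0, 0], [0, 0, -0.001, 0, 0], [0, 0, -0.0005, 0, 0], [0, 0, -0.0005, 0, 0], [0, 0, 0, 0, 0], [0, 0, 0, 0, 0], [0, 0, 0, 0, 0], [0, 0, 0, 0, 0]]])

```text
t: 13.3
eef_pos: [0.5732, 0.3484, 0.1637]
tcp_rot: [-0.675, 0.738, 0.0, 0.0]
wrist_force: [0.9, 1.6, -1.6]
finger_gap: 0.0118
finger_force: 25.0
```

Call:
step_arm(commands=[[[0, 0, -0.0005, 0, 0], [0, 0, -0.0005, 0, 0], [0, 0, -0.0005, 0, 0], [0, 0, -0.0005, 0, 0], [0, 0, 0, 0, 0], [0, 0, 0, 0, 0], [0, 0, 0, 0, 0], [0, 0, 0, 0, 0]]])

```text
t: 14.1
eef_pos: [0.5733, 0.3485, 0.1633]
tcp_rot: [-0.675, 0.738, -0.0, 0.001]
wrist_force: [-4.5, -1.3, 9.3]
finger_gap: 0.0118
finger_force: 25.0
```

Contact is felt at z 0.1633. I'm easing off, opening slightly and lifting straight out.

Call:
step_arm(commands=[[[0, 0, 0.001, 0, 0], [0, 0, 0, 0, 0.2], [0, 0, 0, 0, 0.24], [0, 0, 0, 0, 0.27], [0, 0, 0, 0, 0.27], [0, 0, 0, 0, 0.27], [0, 0, 0, 0, 0.27], [0, 0, 0, 0, 0.27]]])

```text
t: 14.9
eef_pos: [0.5732, 0.3484, 0.1627]
tcp_rot: [-0.675, 0.738, 0.0, -0.0]
wrist_force: [-0.1, 1.0, -0.2]
finger_gap: 0.0236
finger_force: 0.0
```

Call:
step_arm(commands=[[[0, 0, 0.004, 0, 0.27], [0, 0, 0.006, 0, 0.27], [0, 0, 0.01, 0, 0.27], [0, 0, 0.015, 0, 0.27], [0, 0, 0.02, 0, 0.27], [0, 0, 0.04, 0, 0.27], [0, 0, 0.04, 0, 0.27], [0, 0, 0, 0, 0.27]]])

```text
t: 15.7
eef_pos: [0.5755, 0.3496, 0.306]
tcp_rot: [-0.675, 0.738, -0.001, 0.006]
wrist_force: [0.6, -0.1, -0.5]
finger_gap: 0.0235
finger_force: 0.0
```

Call:
step_arm(commands=[[[0, 0, 0, 0, 0.27], [0, 0, 0, 0, 0.27], [0, 0, 0, 0, 0.27], [0, 0, 0, 0, 0.27], [0, 0, 0, 0, 0.27], [0, 0, 0, 0, 0.27], [0, 0, 0, 0, 0.27], [0, 0, 0, 0, 0.27]]])

```text
t: 16.5
eef_pos: [0.5732, 0.3484, 0.2976]
tcp_rot: [-0.675, 0.738, -0.0, -0.0]
wrist_force: [-0.1, 0.8, 0.2]
finger_gap: 0.0234
finger_force: 0.0
```

Call:
step_arm(commands=[[[0, 0, 0, 0, 0.27], [0, 0, 0, 0, 0.27], [0, 0, 0, 0, 0.27], [0, 0, 0, 0, 0.27], [0, 0, 0, 0, 0.27], [0, 0, 0, 0, 0.27], [0, 0, 0, 0, 0.27], [0, 0, 0, 0, 0.27]]])

```text
t: 17.3
eef_pos: [0.5732, 0.3484, 0.2977]
tcp_rot: [-0.675, 0.738, -0.0, 0.0]
wrist_force: [-0.1, -0.1, 0.8]
finger_gap: 0.024
finger_force: 0.0
```

```bash
python3 - <<'E'
from h import *
a=snap('side','s6')['pixels'].astype(int)
b=snap('side','s7')['pixels'].astype(int)
print(abs(a-b).max())
cv2.imwrite('pics/s7b.png',cv2.resize(cv2.imread('pics/s7.png')[110:200,190:310],(800,600),interpolation=cv2.INTER_CUBIC))
E
```

```text
7
```

View pics/s7b.png

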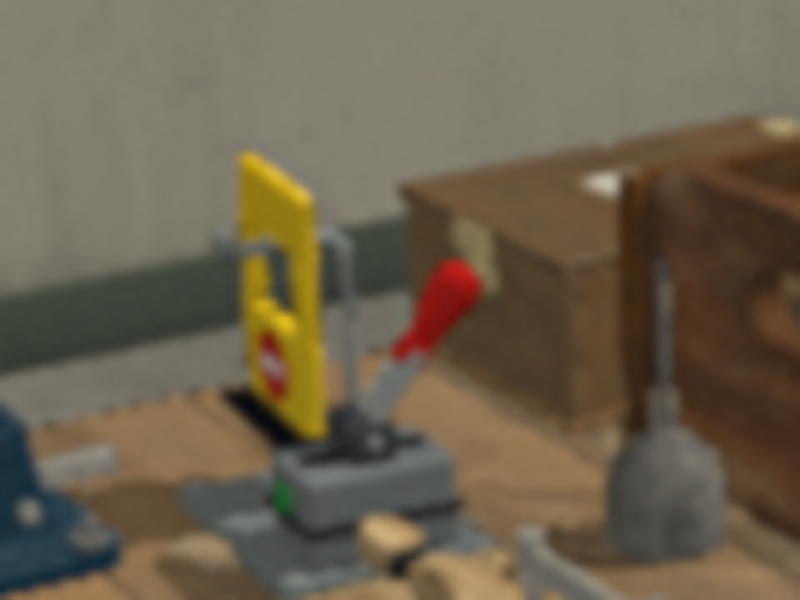

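The sign hangs upright and clear on the hook, the handle is off, and the gripper is clear. I'm letting it settle a little longer before handing in.

Call:
step_arm(commands=[[[0, 0, 0, 0, 0.27], [0, 0, 0, 0, 0.27], [0, 0, 0, 0, 0.27], [0, 0, 0, 0, 0.27], [0, 0, 0, 0, 0.27], [0, 0, 0, 0, 0.27], [0, 0, 0, 0, 0.27], [0, 0, 0, 0, 0.27]]])

```text
t: 18.2
eef_pos: [0.5732, 0.3484, 0.2977]
tcp_rot: [-0.675, 0.738, -0.0, 0.0]
wrist_force: [0.5, 0.2, -0.1]
finger_gap: 0.0235
finger_force: 0.0
```

```bash
python3 -c "
from h import *
a=snap('side','s8')['pixels'].astype(int);print(abs(a-ld('s6')['pixels']).max())
print(robot.sign_off())"
```

```text
7
the job is handed in; nothing more can be done
None
```

I switched the red handle to off, hung the yellow lockout sign still on the red isolator's hook, left the blue isolator and bystander items alone, and handed the job in at about 18 s; no verdict was returned.

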